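# Blank the shade checker and hold a filter plate home in its slot

### The job

Take a blank reading on the shade checker first: with its slot empty, press the push button on its top fully down and let it spring back. Then pick up the welding filter plate that lies label up (the one turned face down is already done, leave it where it lies), and push it frosted end first - the end with the small corner notch - label up and level into the slot until it is fully home against the spring stop. Finish while still holding the plate there, pressed home against the spring; do not let go.

Things in the scene. Friction and masses are not known exactly. Their poses are not given: they have to be found in the camera images.
- checker: Shade checker, a grey bench instrument, fixed, 120 (x) x 150 (y) x 106 mm tall, with a display pod on the back of its top (to 135 mm). Origin on the bench under its centre; its front with the slot faces its own -x, z up. The level slot is 56 mm wide and 12 mm high, centred on y = 0, z = 68 mm, its mouth flared to about 64 x 20 mm.
- slot_mouth (a point): Centre of the slot's mouth in the plane of its front rim: x = -70 mm, y = 0, z = 68 mm in the checker's frame. Axes as the checker's: +x points into the slot, z up.
- slot_home (a point): Point in the slot 45 mm in from the mouth (axes as the checker's) that the middle of the plate's notched end reaches when fully home. In the slot's far left corner (+y) a fixed key, 12 mm deep and 11 mm wide, fills the place of the plate's notch: a plate put in wrong end first or wrong face up stops 12 mm short.
- slot_stop (a joint): Spring stop at the back of the slot, a 24 mm wide plunger that the plate's end pushes in: 0 at rest (its face 37 mm in from the mouth), 0.008 m when the plate is fully home; it pushes back with 1.4 N at first and 5 N at the end.
- blank_button (a joint): Travel of the spring push button on the checker's top: 0 up, 0.006 m fully down, which takes 5 N; it springs back by itself.
- blank_button_top (a point): Centre of the top face of the push button, a grey round cap 26 mm across in a black housing on the checker's top, near its front right corner; it is pressed straight down.
- filter_plate: The welding filter plate to be read: dark glass, 120 x 50 x 5 mm, about 70 g, lying label up and level on a roll of electrical tape 58 mm across and 19 mm tall, both ends free over the roll. Origin at the centre of its underside; x along its length towards the frosted, notched end, y across its width, z up out of the label face. Best taken across its width near the plain end.
- notch_end (a point): Middle of the plate's frosted, notched end face (x = +60 mm, mid thickness). On the label face this end has a slightly lighter matt band 36 mm long with a small paper label; a square notch 14 x 14 mm is cut from its +y corner: label up and this end pointing away from you, the notch is on the left.
- plain_end (a point): Middle of the plate's plain end face (x = -60 mm, y = 0, mid thickness).
- done_plate: The same kind of plate, already read and turned face down on another roll of tape: no frosted band or label to be seen; with its notched end pointing away from you the notch is on the right. Origin at the centre of its underside, x towards its notched end, z up.
- glasses: Safety glasses, a bystander, 141 x 142 x 42 mm, to be left alone.
- pliers: Pliers, a bystander, 63 x 148 x 12 mm, to be left alone.
- marker: Marker pen near the front edge of the bench, a bystander, 17 x 135 x 16 mm, to be left alone.

How it is judged:
By the outcome, as a careful person would: the job done as asked, in the order asked, and still so for the second after the job is handed in, while the arm keeps its last pose, push and grip.
It also fails if it takes over 51 s, if anything falls off the work surface, if the arm or the gripper's body presses on something with over 40 N, if the wrist force passes 120 N, or if a joint passes its speed limit or range.

### The arm

A 7-joint arm with a two-finger parallel gripper is mounted at the origin on a cart in front of the work surface, level with it; the furniture and walls round the work are solid. World frame = base frame: x ahead of the robot, y to its left, z up, the work surface at z = 0. Lengths are in mm, angles in rad, forces in N, time in s.
With the tool pointing down it reaches from about 400 to 850 mm from the base axis. Payload 4.5 kg.
Tool frame: the origin (TCP) lies at the very end of the fingers, on their centre line; the grasp point (between the pads) lies 19 mm behind it; z points along the fingers, y is the line along which they close (so a half turn about z gives the same grasp; the last joint's range is limited). The gripper opens to 85 mm and grips with 20 to 120 N. Pads are 22 mm wide; open, the fingers measure 114 mm over their backs; the gripper's body (76 mm by 85 mm) begins 54 mm behind the grasp point. The pads swing forward as they close: fully open they stand 13 mm farther back than shut.
Start: joints at [-1.177, 0.689, -0.195, 1.565, 0.157, 0.902, -0.215], TCP at [220.036, 585.011, 231.317] pointing down, gripper open.
Joint ranges: [-3.01, 3.01], [-0.46, 2.08], [-1.47, 1.51], [0.13, 2.56], [-1, 4.14], [0.04, 2.09], [-2.66, 2.66]. Speed limits (rad/s): [2.57, 2.57, 3.14, 3.14, 3.14, 3.14, 3.14].

### API

Orientations are given as a 3x3 rotation matrix whose columns are the frame's x, y, z axes.
In Python, from bench import robot gives the robot as it stands. The module is installed in compiled form; this text tells all that it offers.
- The arm moves only by the tool apply_moves, never from a script. Its argument "motion" is text: rows parted by semicolons, each of 7 numbers parted by spaces: the shift along the tool's x, y, z in mm, then the turn, a rotation vector about the tool's x, y, z in rad, then the closure, from 0 (fully open) to 1 (shut). In form: dx dy dz rx ry rz fingers; .... A call has 1 to 12 rows; each row shifts and turns the commanded pose from where the row before left it, along the tool's axes as they then stand; what a row does not reach is not made up. A row lasts 1/8 s, in which the tool goes at most 62.5 mm and 10.7 degrees, less where a joint would pass 70% of its speed; a pose out of reach is approached as far as the arm can. A call with a gripper value outside its range is refused whole. The fingers move at their own pace and stop on an object; the grip force is fixed at half the most. Time passes only in rows, so rows that do not move let the fingers close. It gives the time, the measured TCP pose, the force, the opening and the grip force at its end, in the units of the state.
- robot.sense(): the state, without advancing time (a new reading comes with each control period).
- robot.camera(name): name is "scene" or "top" or "wrist"; returns a dict with "color" (400x640x3 uint8, red, green, blue), "fov_y" (degrees; the focal length in pixels is half the picture's height over the tangent of half this angle, whatever the lens; pixels are square), "cx", "cy" (the principal point, pixels), "camera_from_world" (4x4, takes a point from world to camera coordinates); the wrist camera has in their place "T_tool_cam" (4x4, takes a point from camera to tool coordinates, whose origin is the TCP and whose axes are the flange's). Camera axes: x right, y down, z forward; pixel columns grow to the right and rows downward; lengths in mm; the calibration is good to about 2 mm. A picture is of the moment at which its call begins: read the wrist's pose just before it. There is no depth.
- robot.finish_job(): hands the job in; it is judged then, once.
Trained networks look in a picture, given as the dict that the camera call returned (one of the last four; its "shot" number tells which), for a name from the list of things; names that differ only in an ending like _2 or _b are one class to them, and where a whole thing is asked for, a point or a joint stands for the part that bears it (a point fixed in the world has none). Each returns a list of dicts, best first, with "confidence" (0 to 1); they miss things now and then, are a little off and sometimes report something else, mostly with a low value. They report only what shows in the picture. A call takes as long as a camera call.
- robot.recognise(picture, label): "centre" ([x, y, z] in mm, in world coordinates, good to about 4 mm: the middle of the surface that is visible of it).
- robot.silhouettes(picture, label): "pixels" (400x640 bool, what is visible of it).
The state is a dict: "time_s": time; "q": joint angles; "joint_vel": joint speeds; "joint_efforts": joint torques, N m; "tcp_pos": TCP position; "orientation": TCP orientation; "ft_force": force on the tool from outside, world axes, zero at the start; "wrist_torque": the same for the moment, N m; "opening": opening from 0.0 (shut) to 1.0 (fully open); "grip_force": force on a finger pad.
Only numpy, scipy, OpenCV 4.12 (cv2) and the standard library are available. Lean on these libraries where they do the work, as an engineer would, in place of code of your own. Each camera call takes 0.05 s, during which the arm holds its last target. There are 200 camera calls.

## Working session

There is one attempt and no reset: what is moved stays moved. The work goes in short steps, Python scripts to look and compute and a tool call to move; the robot and the scene stay as the last step left them, time stands still between calls to the robot, and variables do not carry over. Pictures are saved under pics/ and viewed, at most 10 in all, crops included, and the job is handed in when it is done.

Besides the shell and the picture viewer there is one more tool, called after "Emit:" as a command line: name --argument value ..., lists and objects as JSON in quotes. apply_moves: Moves the arm, as the interface text tells. Its arguments: {"type":"object","properties":{"motion":{"type":"string"}},"required":["motion"]}

```bash
mkdir -p pics; cat > h.py <<'E'
import numpy as np, cv2
from bench import robot
np.set_printoptions(precision=2,suppress=True)
def K(p):
    h=p["color"].shape[0]; return h/2/np.tan(np.radians(p["fov_y"])/2)
def save(p,n,crop=None,scale=1):
    im=p["color"][:,:,::-1]
    if crop: im=im[crop[1]:crop[3],crop[0]:crop[2]]
    cv2.imwrite("pics/"+n,cv2.resize(im,None,fx=scale,fy=scale,interpolation=cv2.INTER_CUBIC))
def cw(p,s=None):
    """world_from_camera"""
    if "camera_from_world" in p: return np.linalg.inv(np.array(p["camera_from_world"]))
    T=np.eye(4);T[:3,:3]=s["orientation"];T[:3,3]=s["tcp_pos"]; return T@np.array(p["T_tool_cam"])
def ray(p,u,v,z,s=None):
    W=cw(p,s);f=K(p); d=W[:3,:3]@np.array([(u-p["cx"])/f,(v-p["cy"])/f,1]);o=W[:3,3]
    return o+d*(z-o[2])/d[2]
def proj(p,P,s=None):
    q=np.linalg.inv(cw(p,s))@np.append(P,1);f=K(p); return np.array([p["cx"]+f*q[0]/q[2],p["cy"]+f*q[1]/q[2]])
E
python3 - <<'E'
from h import *
s=robot.sense();print(s["time_s"],s["tcp_pos"],np.array(s["orientation"]),s["opening"])
for n in ["scene","top"]:
    p=robot.camera(n);save(p,n+"0.png")
    print(n,np.array(cw(p)),K(p))
    for l in ["checker","blank_button_top","filter_plate","done_plate","notch_end","glasses","pliers","marker"]:
        print(l,[(np.array(r["centre"]).round(),round(r["confidence"],2)) for r in robot.recognise(p,l)][:3])
E
```

```text
0.0 [219.88 584.34 230.48] [[-0.94  0.35 -0.  ]
 [ 0.35  0.94 -0.  ]
 [-0.   -0.   -1.  ]] 1.0005623456406583
scene [[   0.86   -0.28    0.43   -8.57]
 [  -0.51   -0.49    0.7  -882.82]
 [   0.02   -0.83   -0.56  815.03]
 [   0.      0.      0.      1.  ]] 430.936864029558
checker [(array([630.,  22.,  88.]), 0.76)]
blank_button_top [(array([633.,  24., 131.]), 0.43), (array([690., 292.,  30.]), 0.26)]
filter_plate [(array([ 506., -168.,   23.]), 0.87)]
done_plate [(array([510., 216.,  21.]), 0.65)]
notch_end [(array([ 508., -169.,   23.]), 0.88)]
glasses [(array([695., 293.,  30.]), 0.62), (array([627.,  24.,  90.]), 0.31)]
pliers [(array([ 647., -267.,   10.]), 0.98), (array([692., 291.,  30.]), 0.7)]
marker [(array([385.,  22.,   9.]), 0.46)]
top [[   0.     -0.99    0.13  399.65]
 [  -1.     -0.      0.     21.57]
 [  -0.     -0.13   -0.99 1200.92]
 [   0.      0.      0.      1.  ]] 429.3988922881134
checker [(array([641.,  65., 107.]), 0.79), (array([ 512., -164.,   18.]), 0.68)]
blank_button_top [(array([635.,  29., 129.]), 0.41)]
filter_plate [(array([ 507., -163.,   26.]), 0.69), (array([633.,  27., 129.]), 0.5)]
done_plate [(array([512., 218.,  23.]), 0.59), (array([633.,  29., 131.]), 0.32)]
notch_end [(array([ 509., -160.,   24.]), 0.6)]
glasses [(array([702., 289.,  31.]), 0.53)]
pliers [(array([ 650., -265.,   12.]), 0.94)]
marker [(array([383.,  28.,  14.]), 0.8)]
```

View pics/scene0.png

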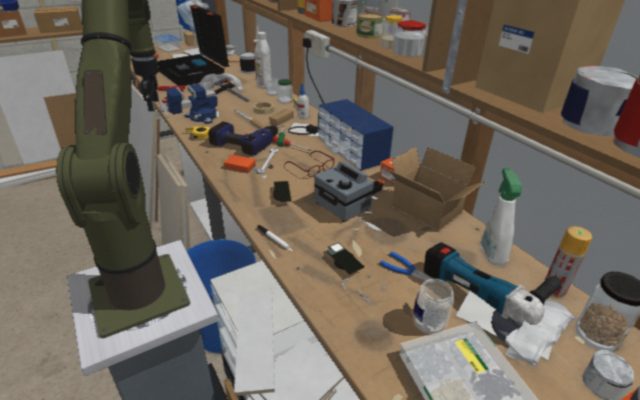

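View pics/top0.png

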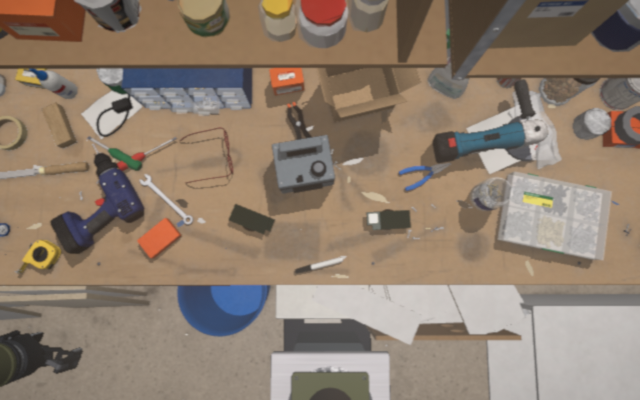

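The scene shows the checker at top px (303,162), with its button at (319,169). The label-up plate is at (388,220) with its label on the left (world +y). The done plate is at (251,220). This agrees with the networks.

```bash
cat >> h.py <<'E'
from scipy.spatial.transform import Rotation as Ro
def plan(P,yaw,n=None,s=None):
    """tool-axes shift to world point P with tool down, tool y at world angle yaw(deg); level correction included as rotvec (shift done first, in the present axes)"""
    s=s or robot.sense();R=np.array(s["orientation"]);d=R.T@(np.array(P)-s["tcp_pos"])
    y=np.radians(yaw);Y=np.array([np.cos(y),np.sin(y),0]);Z=np.array([0,0,-1.]);X=np.cross(Y,Z)
    w=Ro.from_matrix(R.T@np.c_[X,Y,Z]).as_rotvec()
    print("shift",d.round(1),"rotvec",w.round(4),"deg",np.degrees(np.linalg.norm(w)).round(1))
    return d,w
E
python3 - <<'E'
from h import *
s=robot.sense()
p=robot.camera("wrist");print(np.array(p["T_tool_cam"]),K(p),p["cx"],p["cy"])
plan([540,-20,330],0)
p=robot.camera("top");save(p,"top1.png",(230,120,430,250),4)
E
```

```text
[[   0.     -0.96   -0.27   68.1 ]
 [   1.      0.     -0.     -0.19]
 [   0.     -0.27    0.96 -142.06]
 [   0.      0.      0.      1.  ]] 330.94040355832675 325.75580129709795 204.981944506299
shift [-512.5 -453.6  -98.7] rotvec [ 0.   -0.    1.21] deg 69.4
```

View pics/top1.png

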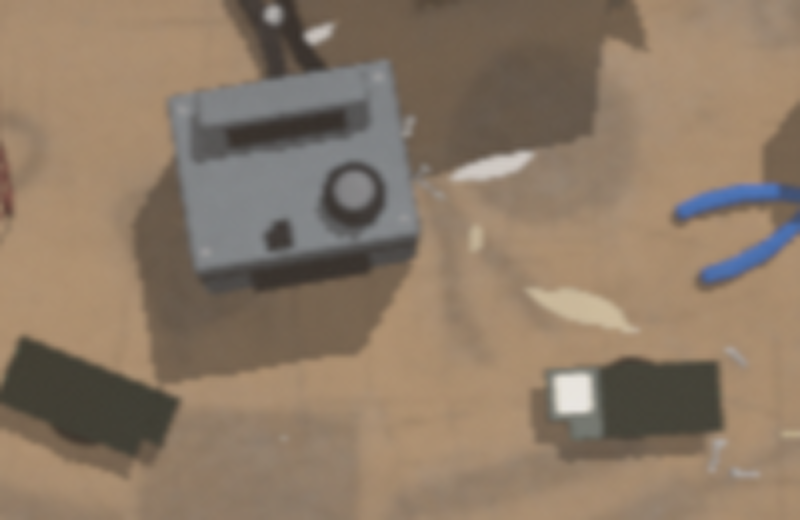

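Closer view: the checker's top corners in the crop are (170,97), (388,62), (417,232) and (205,270), and the button is at (353,193). The plate's notch is at lower left (585,425). That is world −x at the +y end, which fits a plate lying label up. Next I move above the scene for a close look.

Emit:
apply_moves --motion "-51 -45 -10 0 0 0 0.5; -51 -45 -10 0 0 0 1; -51 -45 -10 0 0 0 1; -51 -45 -10 0 0 0 1; -51 -45 -10 0 0 0 1; -51 -45 -10 0 0 0 1; -51 -45 -10 0 0 0 1; -51 -45 -10 0 0 0 1; -51 -45 -10 0 0 0 1; -53 -49 -9 0 0 0 1"

```text
time_s: 2.25
tcp_pos: [509.7, 36.3, 321.5]
orientation: [[-0.936, 0.352, 0.001], [0.352, 0.936, 0.001], [-0.001, 0.001, -1.0]]
ft_force: [0.8, 0.5, 0.9]
opening: -0.001
grip_force: 0.0
```

Emit:
apply_moves --motion "0 0 0 0 0 0.173 1;0 0 0 0 0 0.173 1;0 0 0 0 0 0.173 1;0 0 0 0 0 0.173 1;0 0 0 0 0 0.173 1;0 0 0 0 0 0.173 1;0 0 0 0 0 0.173 1;0 0 0 0 0 0 1"

```text
time_s: 3.25
tcp_pos: [508.8, 38.2, 320.9]
orientation: [[-0.002, 1.0, 0.0], [1.0, 0.002, -0.0], [-0.0, 0.0, -1.0]]
ft_force: [-0.5, 0.6, 0.4]
opening: -0.002
grip_force: 0.0
```

```bash
python3 - <<'E'
from h import *
t=robot.camera("top")
for c in [(170,97),(388,62),(417,232),(205,270)]: print(ray(t,230+c[0]/4,120+c[1]/4,106))
print("button",ray(t,230+353/4,120+193/4,120))
for c in [(548,370),(718,362),(721,430)]: print("plate",ray(t,230+c[0]/4,120+c[1]/4,24))
s=robot.sense();print(s["time_s"],s["tcp_pos"],s["q"],s["opening"],np.array(s["orientation"]))
p=robot.camera("wrist");save(p,"w0.png")
for l in ["blank_button_top","filter_plate","checker"]:
    print(l,[(np.array(r["centre"]).round(1),round(r["confidence"],2)) for r in robot.recognise(p,l)][:3])
    for r in robot.silhouettes(p,l)[:2]:
        m=np.array(r["pixels"]).astype(np.uint8); print(m.sum(),r["confidence"],cv2.minAreaRect(cv2.findNonZero(m)))
E
```

```text
[699.23 150.13 106.  ]
[722.87   7.26 106.  ]
[609.33 -11.36 106.  ]
[584.35 125.72 106.  ]
button [632.09  30.04 120.  ]
plate [ 528.38 -103.72   24.  ]
plate [ 533.96 -220.97   24.  ]
plate [ 487.04 -221.74   24.  ]
3.3 [508.76  38.19 320.88] [-0.24  0.43  0.11  1.79 -0.06  0.93 -0.1 ] 0.001648998047503606 [[-0.  1.  0.]
 [ 1.  0. -0.]
 [-0.  0. -1.]]
blank_button_top [(array([629.9,  30.5, 126.9]), 0.8)]
505 0.68 ((443.75006103515625, 186.75001525878906), (24.748737335205078, 24.041629791259766), 45.0)
filter_plate []
checker [(array([647.3,  75.2, 105.8]), 0.67)]
17967 0.64 ((457.35003662109375, 143.05001831054688), (138.91067504882812, 142.91371154785156), 81.02737426757812)
```

View pics/w0.png

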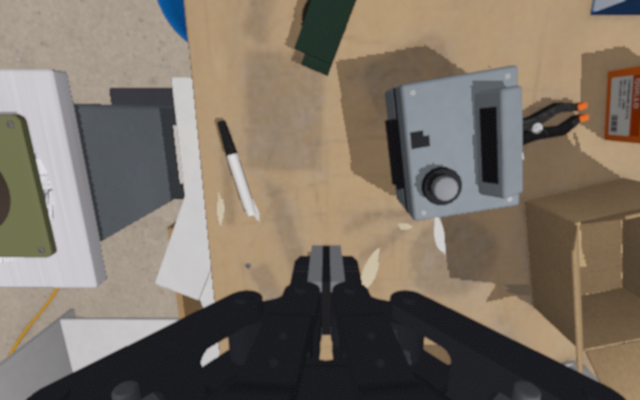

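The wrist picture shows the button cap at (443,186), the checker's front edge from (388,87) to (412,218), and the slot on the left side, facing the robot. All three estimates of the button agree at about (631,30,~125), and the checker's yaw is about 10°. I'll go over the button.

Emit:
apply_moves --motion "-2 30 20 0 0 0 1; -2 40 30 0 0 0 1; -2 40 40 0 0 0 1; -2 12 40 0 0 0 1; 0 0 30 0 0 0 1; 0 0 10 0 0 0 1; 0 0 0 0 0 0 1"

```text
time_s: 4.53
tcp_pos: [630.7, 30.1, 150.9]
orientation: [[-0.0, 1.0, -0.0], [1.0, 0.0, 0.0], [0.0, -0.0, -1.0]]
ft_force: [0.4, -0.4, 0.7]
opening: 0.0
grip_force: 0.0
```

```bash
python3 - <<'E'
from h import *
s=robot.sense();p=robot.camera("wrist");save(p,"w1.png")
print(s["time_s"],s["tcp_pos"],s["ft_force"])
print([(np.array(r["centre"]).round(1),round(r["confidence"],2)) for r in robot.recognise(p,"blank_button_top")][:3])
for z in (115,125): print(proj(p,[630.5,30.3,z],s))
print("tip",proj(p,s["tcp_pos"],s))
E
```

```text
4.525 [630.71  30.07 150.88] [ 0.37 -0.36  0.7 ]
[(array([630.9,  36.9, 129.7]), 0.79)]
[324.99 234.78]
[324.92 241.37]
tip [325.16 262.65]
```

View pics/w1.png

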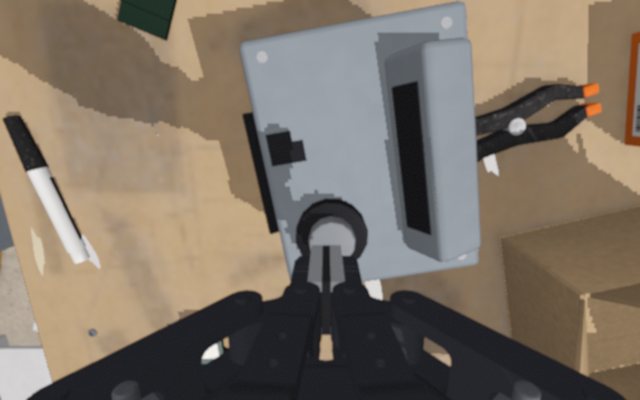

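The cap is centred at about (332,238), so the tip needs about 3 mm more in +x. Now I press down step by step.

Emit:
apply_moves --motion "0 3 8 0 0 0 1; 0 0 6 0 0 0 1; 0 0 3 0 0 0 1; 0 0 3 0 0 0 1; 0 0 0 0 0 0 1"

```text
time_s: 5.25
tcp_pos: [633.6, 30.0, 130.6]
orientation: [[0.0, 1.0, -0.001], [1.0, -0.0, 0.0], [0.0, -0.001, -1.0]]
ft_force: [-0.2, 0.5, -0.6]
opening: -0.001
grip_force: 0.0
```

Emit:
apply_moves --motion "0 0 2 0 0 0 1; 0 0 2 0 0 0 1; 0 0 1 0 0 0 1; 0 0 0 0 0 0 1"

```text
time_s: 5.75
tcp_pos: [634.0, 30.1, 126.1]
orientation: [[-0.0, 1.0, 0.0], [1.0, 0.0, 0.0], [0.0, 0.0, -1.0]]
ft_force: [0.0, -0.3, 2.3]
opening: -0.002
grip_force: 1.3
```

Emit:
apply_moves --motion "0 0 2 0 0 0 1; 0 0 2 0 0 0 1; 0 0 0 0 0 0 1"

```text
time_s: 6.12
tcp_pos: [634.0, 30.0, 122.2]
orientation: [[0.0, 1.0, 0.001], [1.0, -0.0, 0.0], [0.0, 0.001, -1.0]]
ft_force: [-0.6, 0.6, 5.1]
opening: 0.003
grip_force: 2.8
```

Emit:
apply_moves --motion "0 0 1.5 0 0 0 1; 0 0 1.5 0 0 0 1; 0 0 0 0 0 0 1"

```text
time_s: 6.5
tcp_pos: [634.1, 30.0, 121.8]
orientation: [[0.0, 1.0, 0.001], [1.0, -0.0, 0.0], [0.0, 0.001, -1.0]]
ft_force: [-6.3, 0.2, 22.7]
opening: 0.001
grip_force: 11.5
```

The button bottomed at about 121.8 mm with 22 N, after about 6 mm of travel. I'll retract, check that it springs back, and go to the plate.

Emit:
apply_moves --motion "0 0 -6 0 0 0 1; 0 0 -25 0 0 0 1; 0 0 -50 0 0 0 0.5; -50 -25 0 0 0 0 0; -50 -25 0 0 0 0 0; -50 -25 0 0 0 0 0; -50 -25 0 0 0 0 0; -32 -24 20 0 0 -0.047 0; 0 0 30 0 0 0 0;0 0 30 0 0 0 0; 0 0 0 0 0 0 0; 0 0 0 0 0 0 0"

```text
time_s: 8.0
tcp_pos: [510.3, -202.0, 120.4]
orientation: [[-0.047, 0.999, 0.001], [0.999, 0.047, -0.0], [-0.0, 0.001, -1.0]]
ft_force: [-0.3, 0.3, -1.4]
opening: 0.999
grip_force: 0.0
```

```bash
python3 - <<'E'
from h import *
s=robot.sense();p=robot.camera("wrist");save(p,"w2.png")
print(s["time_s"],s["tcp_pos"],s["ft_force"],s["opening"],s["q"])
print([(np.array(r["centre"]).round(1),round(r["confidence"],2)) for r in robot.recognise(p,"filter_plate")][:3])
for r in robot.silhouettes(p,"filter_plate")[:1]:
    m=np.array(r["pixels"]).astype(np.uint8);b=cv2.boxPoints(cv2.minAreaRect(cv2.findNonZero(m)));print(b);
    for c in b: print(ray(p,*c,24,s))
E
```

```text
8.0 [ 510.26 -202.05  120.37] [-0.3   0.28 -1.39] 0.9986740826923565 [ 0.28  0.75  0.02  1.9  -0.03  0.49  0.37]
[(array([ 507.3, -157.9,   25. ]), 0.73)]
[[289.  64.]
 [361.  64.]
 [361. 231.]
 [289. 231.]]
[ 481.28 -104.56   24.  ]
[ 529.33 -102.29   24.  ]
[ 538.37 -220.58   24.  ]
[ 483.3 -223.2   24. ]
```

View pics/w2.png

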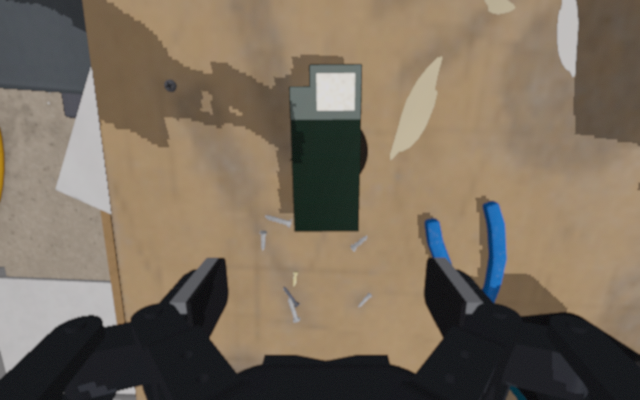

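The plate fills (290..362, 64..231), aligned with the tool, with the notch at upper left. The pliers' handle ends are at (432,220) and (490,203). I'll check how far they are from the right finger.

```bash
python3 - <<'E'
from h import *
s=robot.sense();p=robot.camera("wrist");R=np.array(s["orientation"])
def sh(n,u,v,z):
    w=ray(p,u,v,z,s); print(n,w.round(1),"tool",(R.T@(w-s["tcp_pos"])).round(1))
sh("pl1",427,220,8);sh("pl1b",428,260,8);sh("pl1c",450,260,8)
for n,u,v in [("NE+",290.5,87),("NE-",362,64),("PE+",295,231),("PE-",359,231)]: sh(n,u,v,24)
c=robot.recognise(robot.camera("top"),"pliers");print(c[0]["centre"])
E
```

```text
pl1 [ 593.9 -214.8    8. ] tool [-16.5  82.3 113.2]
pl1b [ 599.3 -250.     8. ] tool [-51.9  86.1 113.2]
pl1c [ 617.8 -249.2    8. ] tool [-51.9 104.6 113.2]
NE+ [ 483.  -119.2   24. ] tool [ 84.3 -23.9  96.9]
NE- [ 530.6 -102.3   24. ] tool [98.8 24.4 96.9]
PE+ [ 488.4 -223.4   24. ] tool [-20.  -23.5  96.9]
PE- [ 537.5 -221.1   24. ] tool [-20.1  25.7  97. ]
[654.3, -253.4, 13.3]
```

Clear: the nearest pliers handle is at tool y = +82 mm and the finger backs reach only to 57 mm. The plate is centred within 1 mm, and its plain end lies 20 mm behind the tool centre. I descend and grip.

Emit:
apply_moves --motion "0 1 40 0 0 0 0; 0 0 40 0 0 0 0; 0 0 25 0 0 0 0; 0 0 11 0 0 0 0; 0 0 0 0 0 0 0.2; 0 0 0 0 0 0 0.4;0 0 0 0 0 0 0.6; 0 0 0 0 0 0 1; 0 0 0 0 0 0 1; 0 0 0 0 0 0 1"

```text
time_s: 9.55
tcp_pos: [511.5, -202.4, 5.1]
orientation: [[-0.047, 0.999, 0.002], [0.999, 0.047, -0.001], [-0.001, 0.002, -1.0]]
ft_force: [-0.4, 0.5, 5.6]
opening: 0.563
grip_force: 61.0
```

The plate is gripped (opening 0.563, or 48 mm, at 61 N). I lift it, turn it toward the slot, and stand 40 mm short of the mouth.

Emit:
apply_moves --motion "0 0 -10 0 0 0 1; 0 0 -45 0 0 0 1; 0 0 -45 0 0 0 1; 0 0 -45 0 0 0.1 1; 0 0 0 0 0 0.17 1; 0 0 0 0 0 0.17 1; 0 0 0 0 0 0.17 1; 0 0 0 0 0 0.17 1; 0 0 0 0 0 0.17 1; 0 0 0 0 0 0.17 1; 0 0 0 0 0 0.17 1; 0 0 0 0 0 0.157 1"

```text
time_s: 11.05
tcp_pos: [510.7, -201.4, 149.3]
orientation: [[0.986, 0.165, 0.0], [0.165, -0.986, 0.001], [0.001, -0.001, -1.0]]
ft_force: [-0.7, 0.3, -1.0]
opening: 0.562
grip_force: 62.1
```

Emit:
apply_moves --motion "-5 -40 0 0 0 0 1; -5 -40 0 0 0 0 1; -5 -40 0 0 0 0 1; -5 -40 0 0 0 0 1; -4 -40 0 0 0 0 1; 0 -40 0 0 0 0 1; 0 0 30 0 0 0 1; 0 0 35 0 0 0 1; 0 0 32 0 0 0 1; 0 0 0 0 0 0 1; 0 0 0 0 0 0 1"

```text
time_s: 12.42
tcp_pos: [446.8, 30.4, 52.8]
orientation: [[0.985, 0.17, 0.001], [0.17, -0.985, 0.0], [0.001, -0.0, -1.0]]
ft_force: [0.6, -0.2, -0.4]
opening: 0.561
grip_force: 62.2
```

```bash
python3 - <<'E'
from h import *
s=robot.sense();p=robot.camera("wrist");save(p,"w3.png")
print(s["time_s"],s["tcp_pos"],s["q"],s["ft_force"],s["opening"],np.array(s["orientation"]))
a=np.radians(9.8);R=np.array([[np.cos(a),-np.sin(a),0],[np.sin(a),np.cos(a),0],[0,0,1]])
C=np.array([654,68,0])
for P in [(-60,75,106),(-60,-75,106),(-70,32,78),(-70,-32,78)]: print(P,proj(p,C+R@P,s))
plan(C+R@[-210,0,51.6],9.8-90)
E
```

```text
12.425 [446.77  30.43  52.82] [-0.24  0.83  0.12  2.23 -0.82  0.12 -0.74] [ 0.57 -0.18 -0.43] 0.5606291934149435 [[ 0.99  0.17  0.  ]
 [ 0.17 -0.99  0.  ]
 [ 0.   -0.   -1.  ]]
(-60, 75, 106) [ -77.86 -331.42]
(-60, -75, 106) [ 704.33 -331.01]
(-70, 32, 78) [ 203.63 -153.2 ]
(-70, -32, 78) [ 431.07 -153.16]
shift [ 0.3 -1.7  1.5] rotvec [ 0. -0. -0.] deg 0.1
```

View pics/w3.png

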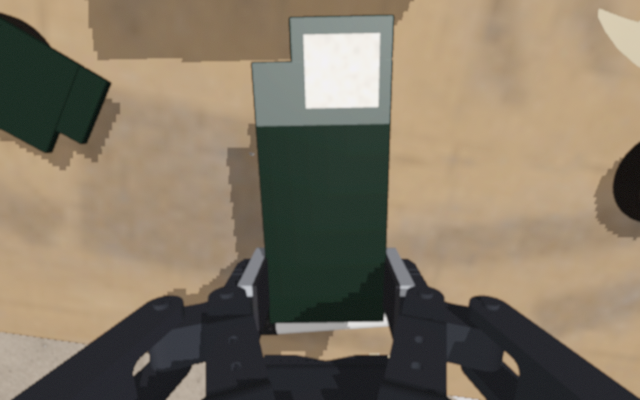

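The plate sits level and straight in the grip, with the notch at upper left (270,62). To refine the slot's pose I'll view an enlarged w1 (0.6 mm/px) beside the current top crop.

```bash
python3 - <<'E'
from h import *
a=cv2.imread("pics/w1.png")[0:300,230:480]; a=cv2.resize(a,None,fx=2,fy=2,interpolation=cv2.INTER_CUBIC)
t=robot.camera("top")["color"][:,:,::-1][135:235,265:340]; t=cv2.resize(t,None,fx=4,fy=4,interpolation=cv2.INTER_CUBIC)
o=np.zeros((600,800,3),np.uint8);o[:600,:500]=a;o[:400,500:800]=t;cv2.imwrite("pics/c1.png",o)
E
```

```text
(no output)
```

View pics/c1.png

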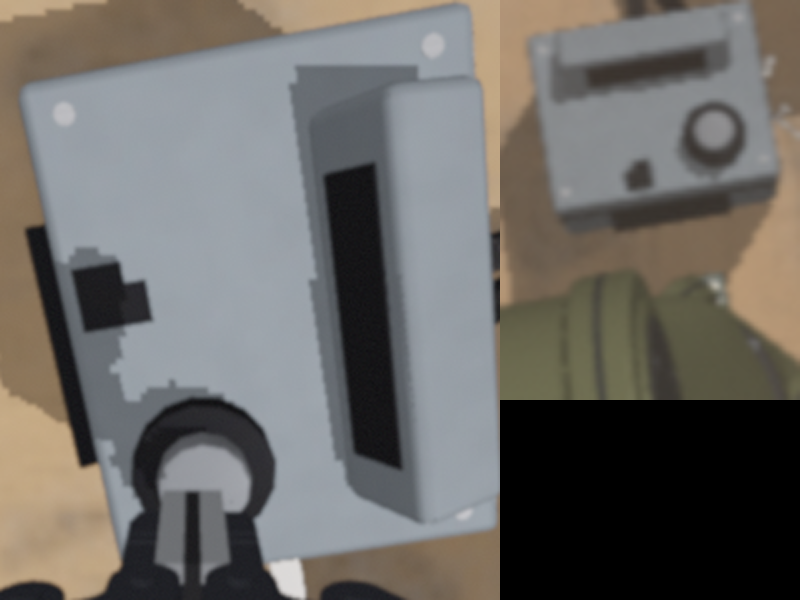

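```bash
python3 - <<'E'
from h import *
p=robot.camera("wrist")
s=dict(tcp_pos=[630.71,30.07,150.88],orientation=[[0,1,0],[1,0,0],[0,0,-1]])
g=lambda u,v,z:ray(p,u,v,z,s)
FL,BL=g(262,57,107),g(446.5,22.5,107);BR=g(462,256,107)
print("screws",FL,BL,BR)
ang=lambda d:np.degrees(np.arctan2(d[1],d[0]))
print("yaw side",ang(BL-FL),"len",np.linalg.norm(BL-FL),"back",ang(BL-BR)-90,np.linalg.norm(BL-BR))
print("centre",(FL+BR)/2)
e=g(241,46,106),g(291,277,106);print("front edge",ang(e[0]-e[1])-90,e)
e=g(245,43,106),g(465,2.5,106);print("left edge",ang(e[1]-e[0]),e)
e=g(365,280,106),g(478.5,262.5,106);print("right edge",ang(e[1]-e[0]),e)
for z in (80,84): e=g(243,114,z),g(270,233,z);print("rim",z,ang(e[0]-e[1])-90,(e[0]+e[1])/2,np.linalg.norm(e[0]-e[1]))
E
```

```text
screws [598.27 126.19 107.  ] [692.32 142.29 107.  ] [714.53  14.09 107.  ]
yaw side 9.716316515495905 len 95.41894729415435 back 9.827949601342638 130.10964146704018
centre [656.4   70.14 107.  ]
front edge 9.479176612424155 (array([587.52, 131.58, 106.  ]), array([609.59,  -0.6 , 106.  ]))
left edge 9.452865997384324 (array([589.68, 132.99, 106.  ]), array([701.02, 151.53, 106.  ]))
right edge 9.743090731350458 (array([655.94,  -2.7 , 106.  ]), array([725.66,   9.27, 106.  ]))
rim 80 9.499674577219281 [586.58  58.21  80.  ] 79.68334585082584
rim 84 9.499674577219281 [587.42  58.98  84.  ] 78.18649970733627
```

```bash
python3 - <<'E'
from h import *
s=robot.sense();p=robot.camera("wrist");R=np.array(s["orientation"])
for dz in (0,-3,3):
  for n,P in dict(NR=(100,25),NotchIn=(100,-11),NotchCorner=(86,-25),PL=(-20,-25),PR=(-20,25)).items():
    h=16.4+2.5+dz*(P[0]/100)
    print(dz,n,proj(p,np.array(s["tcp_pos"])+R@[P[0],P[1],-h],s).round(1))
C=np.array([656,69.5,0]);a=np.radians(9.7);Rc=Ro.from_euler("z",a).as_matrix()
plan(C+Rc@[-210,0,51.6],9.7-90);plan(C+Rc@[-125,0,51.6],9.7-90)
E
```

```text
0 NR [399.3  14.5]
0 NotchIn [291.   14.5]
0 NotchCorner [251.5  60. ]
0 PL [266.5 325.9]
0 PR [382.4 325.8]
-3 NR [397.4  17. ]
-3 NotchIn [291.9  17. ]
-3 NotchCorner [253.1  61.1]
-3 PL [266.2 326.7]
-3 PR [382.7 326.7]
3 NR [401.3  11.9]
3 NotchIn [290.1  11.9]
3 NotchCorner [249.9  58.9]
3 PL [266.7 325. ]
3 PR [382.2 324.9]
shift [ 2.5 -3.1  1.3] rotvec [ 0. -0.  0.] deg 0.2
shift [87.5 -2.9  1.5] rotvec [ 0. -0.  0.] deg 0.2
```

```bash
python3 - <<'E'
from h import *
s=robot.sense();p=robot.camera("wrist");R=np.array(s["orientation"]);T=np.array(p["T_tool_cam"])
c=p["color"].astype(float).sum(2);f=K(p)
def edge(r,a,b):
    g=np.abs(np.diff(c[r-1:r+2].mean(0)[a:b]));i=g.argmax();j=slice(max(i-2,0),i+3)
    return a+.5+(np.arange(len(g))[j]*g[j]).sum()/g[j].sum()
for r in (30,45,75,95,115,135,160,185,210,235,245):
    wide=r>62
    l=edge(r,240,285) if wide else edge(r,280,300); q=edge(r,378,405)
    W=50 if wide else 36
    Z=f*W/(q-l); m=((q+l)/2-p["cx"])/f*Z
    P=T@[m,(r-p["cy"])/f*Z,Z,1]
    print(r,round(l,1),round(q,1),"tool xyz",P[:3])
E
```

```text
30 290.1 393.2 tool xyz [ 96.35   6.1  -14.2 ]
45 290.4 379.6 tool xyz [94.79  4.3   4.13]
75 251.0 379.3 tool xyz [82.64 -3.58 -4.12]
95 252.7 379.0 tool xyz [75.24 -3.36 -4.11]
115 254.0 390.3 tool xyz [ 67.72  -0.76 -16.25]
135 255.6 389.7 tool xyz [ 60.52  -0.61 -16.18]
160 257.4 388.8 tool xyz [ 51.19  -0.45 -16.23]
185 259.3 387.9 tool xyz [ 41.45  -0.29 -16.13]
210 261.3 387.0 tool xyz [ 31.26  -0.09 -15.97]
235 263.1 386.1 tool xyz [ 20.61   0.08 -15.84]
245 264.0 385.9 tool xyz [ 16.28   0.22 -15.94]
```

Ignoring rows 45–95, where the label edge was picked up, the plate's top face lies about 16–18 mm behind the TCP. It is level, and its lateral offset is under 1 mm. The present height of 52.8 suits the slot, so I advance to just inside the mouth.

Emit:
apply_moves --motion "4 -2.5 0 0 0 0 1; 12 0 0 0 0 0 1; 12 0 0 0 0 0 1; 8 0 0 0 0 0 1; 6 0 0 0 0 0 1; 6 0 0 0 0 0 1; 0 0 0 0 0 0 1"

```text
time_s: 13.55
tcp_pos: [493.6, 41.2, 51.8]
orientation: [[0.985, 0.17, 0.0], [0.17, -0.985, -0.0], [0.0, 0.0, -1.0]]
ft_force: [0.3, 0.4, -0.7]
opening: 0.566
grip_force: 62.2
```

```bash
python3 - <<'E'
from h import *
s=robot.sense();print(s["time_s"],s["tcp_pos"],s["ft_force"],s["wrist_torque"],s["q"])
p=robot.camera("wrist");a=p["color"][0:220,180:480,::-1]
q=robot.camera("scene");b=q["color"][140:240,290:400,::-1]
o=np.zeros((600,800,3),np.uint8);o[:293,:400]=cv2.resize(a,(400,293));o[:400,400:800]=cv2.resize(b[:,:100],(400,400),interpolation=cv2.INTER_CUBIC);cv2.imwrite("pics/c2.png",o)
C=np.array([656,69.5,0]);Rc=Ro.from_euler("z",9.7,degrees=True).as_matrix()
plan(C+Rc@[-125,0,53],9.7-90)
E
```

```text
13.55 [493.6   41.22  51.8 ] [ 0.27  0.43 -0.7 ] [0.01 0.04 0.03] [-0.33  0.87  0.26  2.09 -0.79  0.28 -0.79]
shift [40.6 -0.5 -1.2] rotvec [-0.  0.  0.] deg 0.1
```

View pics/c2.png

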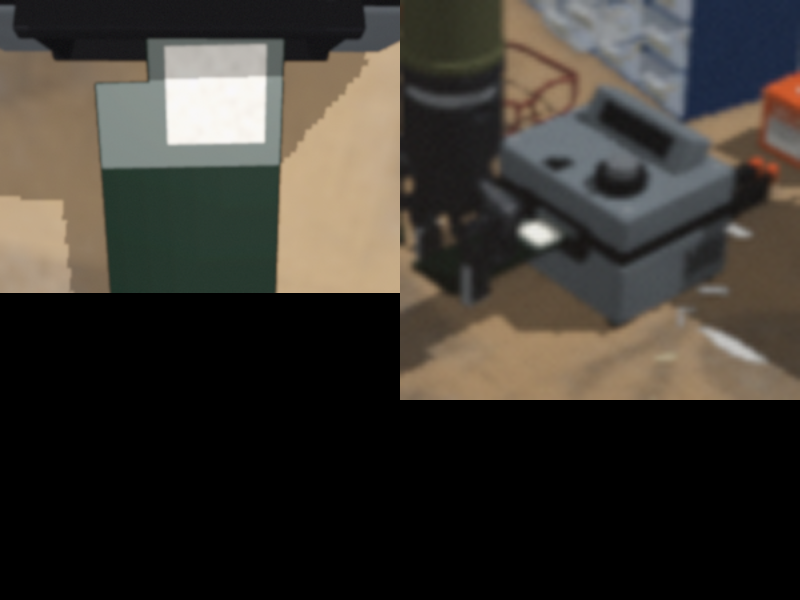

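The rim spans 14..365 (middle 189.5) and the plate edges are at 93..285 (middle 189), so the plate is centred and its end is entering the mouth. I push on with force checks.

Emit:
apply_moves --motion "4 0 -1 0 0 0 1; 6 0 0 0 0 0 1; 6 0 0 0 0 0 1; 6 0 0 0 0 0 1; 4 0 0 0 0 0 1; 0 0 0 0 0 0 1"

```text
time_s: 14.4
tcp_pos: [519.2, 45.6, 52.8]
orientation: [[0.985, 0.17, 0.0], [0.17, -0.985, -0.0], [0.0, 0.0, -1.0]]
ft_force: [0.2, -0.1, -0.5]
opening: 0.568
grip_force: 62.2
```

Emit:
apply_moves --motion "4 0 0 0 0 0 1; 3 0 0 0 0 0 1; 2 0 0 0 0 0 1; 0 0 0 0 0 0 1"

```text
time_s: 14.9
tcp_pos: [526.9, 47.0, 52.7]
orientation: [[0.985, 0.17, -0.002], [0.17, -0.985, 0.0], [-0.002, -0.0, -1.0]]
ft_force: [-2.7, 0.0, -0.5]
opening: 0.56
grip_force: 62.2
```

Emit:
apply_moves --motion "2 0 0 0 0 0 1; 1.5 0 0 0 0 0 1; 0 0 0 0 0 0 1"

```text
time_s: 15.28
tcp_pos: [530.5, 47.6, 52.7]
orientation: [[0.985, 0.17, -0.001], [0.17, -0.985, 0.0], [-0.001, -0.0, -1.0]]
ft_force: [-3.4, -1.2, -0.8]
opening: 0.564
grip_force: 62.2
```

Emit:
apply_moves --motion "1 0 0 0 0 0 1; 1 0 0 0 0 0 1; 0 0 0 0 0 0 1"

```text
time_s: 15.65
tcp_pos: [531.9, 47.9, 52.6]
orientation: [[0.986, 0.17, -0.002], [0.17, -0.986, 0.0], [-0.002, -0.001, -1.0]]
ft_force: [-5.3, -1.4, 1.0]
opening: 0.568
grip_force: 62.2
```

Emit:
apply_moves --motion "1 0 0 0 0 0 1; 0 0 0 0 0 0 1"

```text
time_s: 15.9
tcp_pos: [531.9, 48.0, 52.4]
orientation: [[0.986, 0.169, -0.004], [0.169, -0.986, 0.0], [-0.004, -0.001, -1.0]]
ft_force: [-7.6, -2.0, -1.4]
opening: 0.565
grip_force: 62.2
```

Emit:
apply_moves --motion "1 0 0 0 0 0 1; 0 0 0 0 0 0 1; 0 0 0 0 0 0 1"

```text
time_s: 16.27
tcp_pos: [532.0, 48.1, 52.3]
orientation: [[0.986, 0.169, -0.006], [0.169, -0.986, 0.0], [-0.006, -0.001, -1.0]]
ft_force: [-9.0, -2.4, -0.6]
opening: 0.563
grip_force: 62.2
```

It stopped hard at x = 532, where 532.8 was expected, with the push rising to 9 N. One last look to check before handing in.

```bash
python3 - <<'E'
from h import *
s=robot.sense();p=robot.camera("wrist");save(p,"w4.png");R=np.array(s["orientation"])
print(s["time_s"],s["tcp_pos"],s["ft_force"],proj(p,np.array(s["tcp_pos"])+R@[-20,0,-17],s))
E
```

```text
16.275 [531.98  48.07  52.31] [-9.04 -2.38 -0.63] [324.48 323.13]
```

View pics/w4.png

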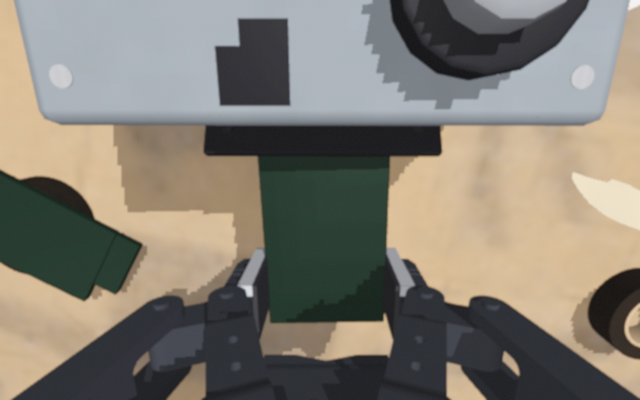

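The frosted band is fully inside the slot. The plain end is still at row 322, so the plate has not slipped in the grip. It is centred under the rim (205..441) and held against the stop, so I hand in.

```bash
python3 -c "
from h import *
print(robot.finish_job())"
```

```text
the job is handed in; nothing more can be done
None
```

I pressed the blank button fully down with the slot empty and released it. The label-up plate is now in the slot notched end first, held against the stop at about 9 N, and I handed the job in at about 16 s; I did not check separately that the button sprang back.

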